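# Swing the tap clear and ice the mixing bowl

### The arm

A 7-joint arm with a two-finger parallel gripper is mounted at the origin on the work surface. World frame = base frame: x ahead of the robot, y to its left, z up, the work surface at z = 0. Lengths are in mm, angles in rad, forces in N, time in s.
With the tool pointing down it reaches from about 400 to 875 mm from the base axis. Payload 4.4 kg.
Tool frame: the origin (TCP) lies at the very end of the fingers, on their centre line; the grasp point (between the pads) lies 19 mm behind it; z points along the fingers, y is the line along which they close (so a half turn about z gives the same grasp; the last joint's range is limited). The gripper opens to 85 mm and grips with 20 to 120 N. Pads are 22 mm wide; open, the fingers measure 114 mm over their backs; the gripper's body (76 mm by 85 mm) begins 54 mm behind the grasp point. The pads swing forward as they close: fully open they stand 13 mm farther back than shut.
Start: joints at [1.077, 0.628, 0.038, 1.517, -0.027, 0.996, -0.02], TCP at [269.694, -591.425, 231.313] pointing down, gripper open.
Joint ranges: [-3.06, 3.06], [-0.37, 2.12], [-1.25, 1.32], [0.18, 2.47], [-1.1, 4.24], [0.23, 1.98], [-2.94, 2.94]. Speed limits (rad/s): [2.57, 2.57, 3.14, 3.14, 3.14, 3.14, 3.14].

### API

Orientations are given as [roll, pitch, yaw] about the fixed x, y, z axes, in that order (R = Rz(yaw) Ry(pitch) Rx(roll)).
In Python, from cell import monitor, viewer, workorder gives the robot as it stands.
- The arm moves only by the tool arm_command, never from a script. Its argument "series" is one flat list of numbers, 5 for each row, row after row: the opening in per cent of the stroke, from 0 (shut) to 100 (fully open), then the shift along the tool's x, y, z in cm, then the turn about the tool's z in degrees. In form: [claw, x, y, z, roll, claw, x, y, z, roll, ...]. A call has exactly 5 rows; each row is the pose to reach, as a shift and turn from the pose commanded when the call began, along the tool's axes at that moment; what a row does not reach only later rows make up. A row lasts 1/12 s, in which the tool goes at most 41.7 mm and 7.16 degrees, less where a joint would pass 70% of its speed; a pose out of reach is approached as far as the arm can. A call with a gripper value outside its range is refused whole. The fingers move at their own pace and stop on an object; the grip force is fixed at half the most. Time passes only in rows, so rows that repeat a pose let the fingers close, or fill a call up. It gives the time, the measured TCP pose, the force, the opening and the grip force at its end, in the units of the state.
- monitor.read_state(): the state, without advancing time (a new reading comes with each control period).
- viewer.get_image(name): name is "side" or "top" or "wrist"; returns (picture, depth): 420x560x3 uint8, red, green, blue; 420x560 float32, mm along the optical axis (not along the pixel's ray), 0 where there is no reading.
- viewer.camera_model(name): a dict with "mtx" (3x3 intrinsics, pixels), "R" (3x3) and "t" (3): a world point X has camera coordinates R X + t. Camera axes: x right, y down, z forward; pixel columns grow to the right and rows downward; lengths in mm; the calibration is good to about 2 mm. A picture is of the moment at which its call begins: read the wrist's pose just before it. camera_model takes no time and is no camera call; for the wrist camera it gives the pose at the moment of the call.
- workorder.finish_job(): hands the job in; it is judged then, once.
The state is a dict: "clock": time; "qpos": joint angles; "qd": joint speeds; "tau": joint torques, N m; "eef_pos": TCP position; "tool_rot": TCP orientation; "force": force on the tool from outside, world axes, zero at the start; "torque": the same for the moment, N m; "width": finger opening in mm; "gripper_force": force on a finger pad.
Only numpy, scipy, OpenCV 4.12 (cv2) and the standard library are available. Lean on these libraries where they do the work, as an engineer would, in place of code of your own. Each camera call takes 0.05 s, during which the arm holds its last target. There are 200 camera calls.

### The job

The tap's spout hangs over the mixing bowl that stands in the sink. Swing the spout aside until its outlet is well clear of the bowl but still over the basin, so that it drips there; then, with the scoop, tip at least three ice cubes from the shallow steel pan into the bowl, and lay the scoop flat on the worktop again, beside the pan. Spill no ice, do not touch the ice with the gripper, leave the bowl standing in the sink and do not disturb the soap bottle and the other things around.

Things in the scene. Friction and masses are not known exactly. Their poses are not given: they have to be found in the camera images.
- sink: Inset stainless-steel sink, fixed. Basin opening 340 mm (its x) by 460 mm (its y), 150 mm deep, upright walls; flat steel rim 3 mm thick round it (45 mm wide in front, 60 mm at the sides, 110 mm behind, where the tap stands). Origin: middle of the basin opening, level with the worktop (z = 0). Not turned: its axes are the world's.
- spout (a joint): Swivel of the tap's spout about a vertical axis, rad. 0: the spout points along the tap body's own -x (see tap); positive turns it counter-clockwise seen from above (outlet towards the robot's right, -y). Free from -1.9 to 1.9; it needs about 1.3 N at 190 mm from the axis and stays where it is left.
- tap: Fixed body of the steel mixer tap, 46 mm in diameter and 118 mm high, on the far rim of the sink. Origin: centre of its foot, 3 mm above the worktop. Its x axis points away from the spout as the spout stands at joint value 0.
- tap_axis (a point): Point on the spout's vertical turning axis at the height of the middle of the spout's level tube (196 mm above the worktop).
- spout_outlet (a point): Centre of the outlet's lower face at the end of the spout: 200 mm from the turning axis, 160 mm above the worktop. The spout is a 24 mm round tube that rises 75 mm from the tap body, runs level (its middle 196 mm above the worktop) and turns down at the end in a 27 mm nozzle.
- bowl: Loose steel mixing bowl standing on the sink's floor, 220 mm across the rim, 110 mm high, wall 3 mm, 0.45 kg. Origin: centre of its underside.
- bowl_rim (a point): Centre of the bowl's mouth, level with its rim (about 40 mm below the worktop).
- bowl_middle (a point): Point on the bowl's axis inside it, 65 mm above its underside.
- pan: Shallow steel pan, fixed, that holds the ice: 265 by 136 mm over its rim (long side along its x), inside 241 by 112 mm, 40 mm high, floor 3 mm thick, upright walls. Origin: centre of its underside. Its -x end is towards the robot; the ice lies in that end and the +x end is empty.
- scoop: Loose cast-aluminium ice scoop, 0.16 kg, lying flat on the worktop with its open nose to its -x. Flat-bottomed tray 90 mm long and 96 mm wide (91 mm inside), floor 2.5 mm thin with a bevelled lip, back wall 38 mm high, side walls 38 mm high in the rear third that slope down and end 23 mm short of the lip. Origin: centre of its underside; z up.
- scoop_grip (a point): Middle of the scoop's handle, a straight bar 20 mm wide (scoop's y), 14 mm thick and 115 mm long that rises backwards from the back wall at 40 degrees. The point is 79 mm behind (+x) and 62 mm above the scoop's origin.
- scoop_lip (a point): Middle of the scoop's front lower edge, 45 mm ahead (-x) of the scoop's origin.
- ice0: Ice cube, 24 mm, edges rounded by 4 mm, 13 g, slippery (friction about 0.3). Origin: centre of the face it stands on at the start.
- ice1: Ice cube, 24 mm, edges rounded by 4 mm, 13 g, slippery (friction about 0.3). Origin: centre of the face it stands on at the start.
- ice2: Ice cube, 24 mm, edges rounded by 4 mm, 13 g, slippery (friction about 0.3). Origin: centre of the face it stands on at the start.
- ice3: Ice cube, 24 mm, edges rounded by 4 mm, 13 g, slippery (friction about 0.3). Origin: centre of the face it stands on at the start.
- ice4: Ice cube, 24 mm, edges rounded by 4 mm, 13 g, slippery (friction about 0.3). Origin: centre of the face it stands on at the start.
- ice5: Ice cube, 24 mm, edges rounded by 4 mm, 13 g, slippery (friction about 0.3). Origin: centre of the face it stands on at the start.
- soap_bottle: Bystander: amber soap bottle with a pump, 62 mm in diameter, 195 mm high, on the sink's far rim beside the tap; it reaches up to the spout's height. Origin: centre of its underside.
- dish_brush: Bystander: small white dish, 68 mm in diameter and 18 mm high, with a round wooden pot brush standing in it up to 77 mm, on the sink's far rim on the other side of the tap. Origin: centre of its underside.
- mug: Bystander: white mug, 82 mm in diameter, 92 mm high, handle to its +y, behind the pan. Origin: centre of its underside.
- pepper_mill: Bystander: wooden pepper mill, 54 mm in diameter, 160 mm high, standing between the pan and the sink. Origin: centre of its underside.
- jar: Bystander: glass storage jar, 84 mm in diameter, 130 mm high, behind the pan. Origin: centre of its underside.

How it is judged:
By the outcome, as a careful person would: the job done as asked, in the order asked, and still so for the second after the job is handed in, with the robot touching nothing.
It also fails if it takes over 72 s, if anything falls off the work surface, if the arm or the gripper's body presses on something with over 40 N, if the wrist force passes 120 N, or if a joint passes its speed limit or range.

## Working session

There is one attempt and no reset: what is moved stays moved. The work goes in short steps, Python scripts to look and compute and a tool call to move; the robot and the scene stay as the last step left them, time stands still between calls to the robot, and variables do not carry over. Pictures are saved under pics/ and viewed, at most 10 in all, crops included, and the job is handed in when it is done.

Besides the shell and the picture viewer there is one more tool, called after "Call:" as name(argument=value, ...) on one line, values as JSON. arm_command: Moves the arm, as the interface text tells. Its arguments: {"type":"object","properties":{"series":{"type":"array","items":{"type":"number"}}},"required":["series"]}

```bash
ls; mkdir -p pics; cat > h.py <<'E'
import numpy as np, cv2, pickle
from cell import monitor, viewer, workorder
def grab(n):
    m=viewer.camera_model(n); p,d=viewer.get_image(n)
    pickle.dump((m,p,d),open(f'pics/{n}.pkl','wb')); return m,p,d
def pts(m,d):
    K=np.array(m['mtx']);R=np.array(m['R']);t=np.array(m['t']).ravel()
    v,u=np.mgrid[:d.shape[0],:d.shape[1]]
    c=np.stack([(u-K[0,2])/K[0,0]*d,(v-K[1,2])/K[1,1]*d,d],-1)
    return (c-t)@R
def ray(m,u,v,z):
    K=np.array(m['mtx']);R=np.array(m['R']);t=np.array(m['t']).ravel()
    o=-R.T@t; w=R.T@np.linalg.solve(K,[u,v,1.]); return o+w*(z-o[2])/w[2]
def proj(m,X):
    c=np.array(m['R'])@X+np.array(m['t']).ravel(); q=np.array(m['mtx'])@c; return q[:2]/q[2]
E
python3 - <<'E'
from h import *
s=monitor.read_state(); print({k:np.round(v,3).tolist() for k,v in s.items()})
a=grab('top');b=grab('side')
for n,(m,p,d) in (('top',a),('side',b)):
    cv2.imwrite(f'pics/{n}0.png',p[...,::-1]); print(n,np.round(m['R'],3).tolist(),np.round(m['t'],0),np.round(m['mtx'],0).tolist())
E
```

```text
pics
{'clock': 0.0, 'qpos': [1.077, 0.629, 0.038, 1.518, -0.027, 0.996, -0.02], 'qd': [-0.0, 0.0, 0.002, -0.001, 0.001, -0.001, -0.0], 'tau': [0.0, -56.34, 1.226, -19.344, 0.011, 0.011, 0.0], 'eef_pos': [269.43, -590.846, 230.377], 'tool_rot': [-3.14, 0.0, 0.428], 'force': [0.18, 0.273, 0.731], 'torque': [0.019, -0.05, 0.0], 'gripper_force': 0.0, 'width': 85.767}
top [[-0.013, -1.0, -0.017], [-0.987, 0.016, -0.158], [0.158, 0.014, -0.987]] [ -21.  562. 1547.] [[542.0, 0.0, 284.0], [0.0, 542.0, 220.0], [0.0, 0.0, 1.0]]
side [[0.989, -0.145, -0.008], [-0.079, -0.489, -0.869], [0.122, 0.86, -0.495]] [-569.   82. 1195.] [[478.0, 0.0, 272.0], [0.0, 478.0, 212.0], [0.0, 0.0, 1.0]]
```

View pics/top0.png

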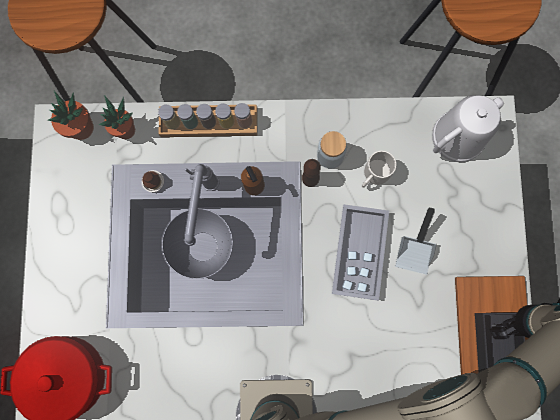

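View pics/side0.png

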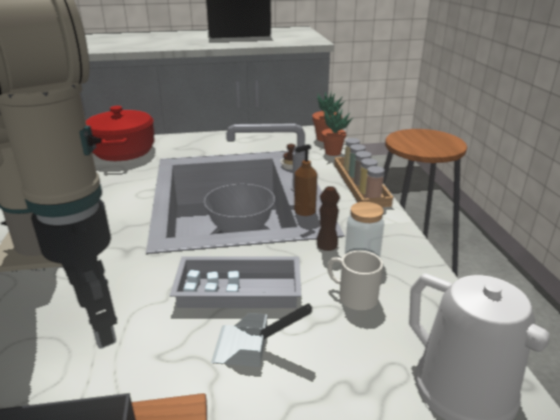

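```bash
python3 - <<'E'
from h import *
for n,L in (('top',dict(tapfoot=(210,186),axis=(202,172),outlet=(190,240),basTL=(129,200),basTR=(281,198),basBL=(129,312),basBR=(282,312),bowlc=(204,247),bowlL=(162,243),bowlR=(232,243),bowlT=(197,208),bowlB=(197,278),soap=(252,180),brush=(152,181),mug=(380,168),mill=(312,172),jar=(333,148),panTL=(345,206),panTR=(390,210),panBL=(333,294),panBR=(381,299),scoopT1=(401,235),scoopT2=(437,243),scoopB1=(396,265),scoopB2=(430,272),h1=(421,238),h2=(431,209))),('side',dict(grip=(287,320),out=(231,128),axis=(298,130),bowlL=(204,203),bowlR=(275,203),lip1=(214,360),lip2=(257,362)))):
    m,p,d=pickle.load(open(f'pics/{n}.pkl','rb'));P=pts(m,d)
    for k,(u,v) in L.items(): print(n,k,np.round(P[v,u]).astype(int), np.round(ray(m,u,v,0)[:2]).astype(int))
E
```

```text
top tapfoot [667 191  40] [676 197]
top axis [669 188 201] [720 222]
top outlet [486 219 196] [511 256]
top basTL [635 443   5] [636 445]
top basTR [635 -19  -3] [635 -19]
top basBL [299 438 -13] [299 434]
top basBR [293 -18   4] [293 -18]
top bowlc [ 506  239 -152] [489 214]
top bowlL [508 351 -43] [503 341]
top bowlR [504 134 -42] [500 130]
top bowlT [570 199 207] [608 236]
top bowlB [398 241 -39] [396 234]
top soap [646  54 197] [692  69]
top brush [684 364  46] [695 376]
top mug [ 721 -322    8] [ 723 -323]
top mill [ 678 -109  145] [ 714 -115]
top jar [ 750 -171  131] [ 789 -181]
top panTL [ 600 -209   40] [ 607 -213]
top panTR [ 592 -348    0] [ 592 -348]
top panBL [ 344 -169    2] [ 344 -169]
top panBR [ 327 -310   -1] [ 327 -310]
top scoopT1 [ 517 -378   -5] [ 516 -377]
top scoopT2 [ 491 -485   -7] [ 490 -483]
top scoopB1 [ 426 -358    3] [ 426 -358]
top scoopB2 [ 404 -457    1] [ 404 -458]
top h1 [ 500 -425   50] [ 506 -437]
top h2 [ 575 -443  107] [ 594 -471]
side grip [ 537 -448   79] [ 552 -363]
side out [492 208 201] [521 771]
side axis [677 181 194] [782 703]
side bowlL [ 394  429 -148] [400 153]
side bowlR [ 641  384 -145] [602 121]
side lip1 [ 405 -449    4] [ 404 -446]
side lip2 [ 480 -473   12] [ 481 -462]
```

Call:
arm_command(series=[0, 2.1, -2.5, -1.2, 4.9, 0, 4.3, -5.1, -2.4, 9.8, 0, 6.4, -7.6, -3.6, 14.7, 0, 8.6, -10.2, -4.8, 19.6, 0, 10.7, -12.7, -6, 24.5])

```text
clock: 0.52
eef_pos: [314.5, -429.4, 291.3]
tool_rot: [-3.14, 0.0, -0.004]
force: [0.9, 0.3, 0.2]
width: 25.3
gripper_force: 0.0
```

Call:
arm_command(series=[0, 1, -3.5, 0, 0, 0, 2, -7, 0, 0, 0, 3, -10.5, 0, 0, 0, 4, -14, 0, 0, 0, 5.2, -17.5, 0, 0])

```text
clock: 0.93
eef_pos: [365.9, -254.6, 291.2]
tool_rot: [-3.141, 0.001, -0.0]
force: [1.1, -0.3, 0.5]
width: 0.0
gripper_force: 0.0
```

Call:
arm_command(series=[0, 1, -3.5, 0, 0, 0, 2, -7, 0, 0, 0, 3, -10.5, 0, 0, 0, 4, -14, 0, 0, 0, 5.2, -17.5, 0, 0])

```text
clock: 1.35
eef_pos: [417.8, -79.7, 291.3]
tool_rot: [3.142, 0.001, -0.0]
force: [1.2, -0.5, 0.1]
width: -0.1
gripper_force: 0.0
```

Call:
arm_command(series=[0, 1, -3.5, 0, 0, 0, 2, -7, 0, 0, 0, 3, -10.5, 0, 0, 0, 4, -14, 0, 0, 0, 5.2, -17.5, 0, 0])

```text
clock: 1.77
eef_pos: [469.9, 95.2, 291.2]
tool_rot: [3.141, 0.001, 0.0]
force: [1.5, -0.9, 0.1]
width: 0.3
gripper_force: 0.0
```

Call:
arm_command(series=[0, 1, -3.5, 0, 0, 0, 2, -7, 0, 0, 0, 3, -10.5, 0, 0, 0, 4, -14, 0, 0, 0, 5.2, -17.3, 0, 0])

```text
clock: 2.18
eef_pos: [521.8, 268.7, 290.9]
tool_rot: [3.141, 0.001, 0.001]
force: [0.9, 0.4, 0.1]
width: 0.1
gripper_force: 0.0
```

Call:
arm_command(series=[0, 0, 0, 3, 0, 0, 0, 0, 6, 0, 0, 0, 0, 9, 0, 0, 0, 0, 11.5, 0, 0, 0, 0, 11.5, 0])

```text
clock: 2.6
eef_pos: [518.7, 264.6, 171.1]
tool_rot: [3.136, 0.009, 0.001]
force: [-0.3, -0.7, -0.9]
width: 0.4
gripper_force: 0.0
```

Call:
arm_command(series=[0, 0, 1.5, 0, 0, 0, 0, 3, 0, 0, 0, -0.1, 5, 0, 0, 0, -0.2, 7.5, 0, 0, 0, -0.3, 10, 0, 0])

```text
clock: 3.02
eef_pos: [521.0, 165.3, 178.8]
tool_rot: [-3.14, -0.005, -0.0]
force: [0.9, 1.3, -0.1]
width: -0.4
gripper_force: 0.9
```

Call:
arm_command(series=[0, 0.5, 1.5, 0, 0, 0, 1.2, 3, 0, 0, 0, 1.9, 4.8, 0, 0, 0, 2.5, 6.2, 0, 0, 0, 2.8, 7, 0, 0])

```text
clock: 3.43
eef_pos: [549.1, 92.9, 178.7]
tool_rot: [3.141, -0.004, -0.004]
force: [0.3, 1.6, -0.1]
width: -0.2
gripper_force: 0.7
```

```bash
python3 - <<'E'
from h import *
for n in('top','side'):
    m,p,d=grab(n); P=pts(m,d)
    M=(P[...,2]>182)&(P[...,2]<212)&(P[...,0]>440)&(P[...,0]<680)&(P[...,1]>-60)&(P[...,1]<260)
    Q=P[M]; 
    import sys
    print(n,len(Q))
    for x in range(500,680,20):
        q=Q[abs(Q[:,0]-x)<4]; 
        if len(q):print(x,np.round(np.median(q,0)),np.round(q[:,1].min()),np.round(q[:,1].max()))
    cv2.imwrite(f'pics/{n}1.png',p[...,::-1])
E
```

```text
top 179
540 [539.  52. 196.] 42.0 61.0
640 [643.  47. 195.] 46.0 49.0
660 [661.  56. 200.] 46.0 188.0
side 616
540 [541.  56. 193.] 30.0 95.0
560 [559.  51. 203.] 38.0 86.0
580 [580.  71. 203.] 61.0 85.0
600 [600.  91. 203.] 80.0 107.0
620 [620. 111. 205.] 104.0 128.0
640 [640. 130. 204.] 122.0 147.0
660 [660. 147. 199.] 36.0 171.0
```

View pics/top1.png

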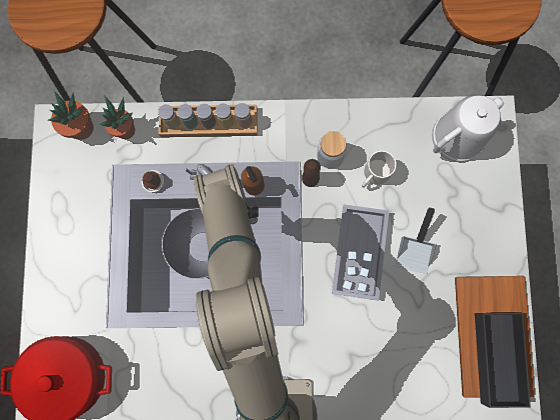

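Call:
arm_command(series=[0, -1, -2.5, 0, 0, 0, -2, -5, -1, 0, 0, -2, -5, -5, 0, 0, -2, -5, -9, 0, 0, -2, -5, -13, 0])

```text
clock: 3.95
eef_pos: [526.0, 147.5, 308.4]
tool_rot: [3.142, 0.001, 0.003]
force: [1.6, 1.3, -0.6]
width: 0.1
gripper_force: 0.0
```

Call:
arm_command(series=[0, -0.8, 4, 0, 0, 0, -1.6, 8, 0, 0, 0, -2.4, 12, 0, 0, 0, -3.2, 16, 0, 0, 0, -4, 20, 0, 0])

```text
clock: 4.37
eef_pos: [486.3, -54.6, 307.3]
tool_rot: [3.141, -0.001, 0.002]
force: [0.7, -0.6, -0.1]
width: 0.2
gripper_force: 0.0
```

Call:
arm_command(series=[50, -0.8, 4, 0, 0, 50, -1.6, 8, 0, 0, 50, -2.4, 12, 0, 0, 50, -3.2, 16, 0, 0, 50, -4, 20, 0, 0])

```text
clock: 4.78
eef_pos: [446.5, -254.7, 307.3]
tool_rot: [3.141, -0.001, 0.001]
force: [0.1, 0.8, -0.3]
width: 42.6
gripper_force: 0.0
```

Call:
arm_command(series=[50, 0, 4, 0, 2.5, 50, 0, 8, 0, 5, 50, 0, 11, 0, 7.5, 50, 0, 13, 0, 10, 50, 0, 13, 0, 13])

```text
clock: 5.2
eef_pos: [445.6, -388.7, 306.7]
tool_rot: [3.138, -0.001, -0.235]
force: [0.8, -0.3, -0.8]
width: 42.7
gripper_force: 0.0
```

```bash
python3 - <<'E'
from h import *
print(monitor.read_state()['eef_pos'])
m,p,d=grab('wrist'); cv2.imwrite('pics/w2.png',p[...,::-1]);print(np.round(m['R'],3).tolist(),-np.array(m['R']).T@np.ravel(m['t']))
m,p,d=grab('top');cv2.imwrite('pics/top2.png',cv2.resize(p[140:340,100:460,::-1],None,fx=2.2,fy=2.2));grab('side')
E
```

```text
[ 445.60811548 -388.65411622  306.7149899 ]
[[-0.233, -0.972, 0.004], [-0.928, 0.224, 0.298], [-0.291, 0.066, -0.955]] [ 520.56993172 -406.25822584  450.3226948 ]
```

View pics/w2.png

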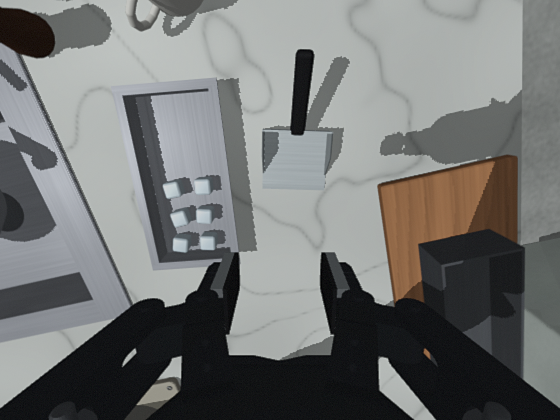

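View pics/top2.png

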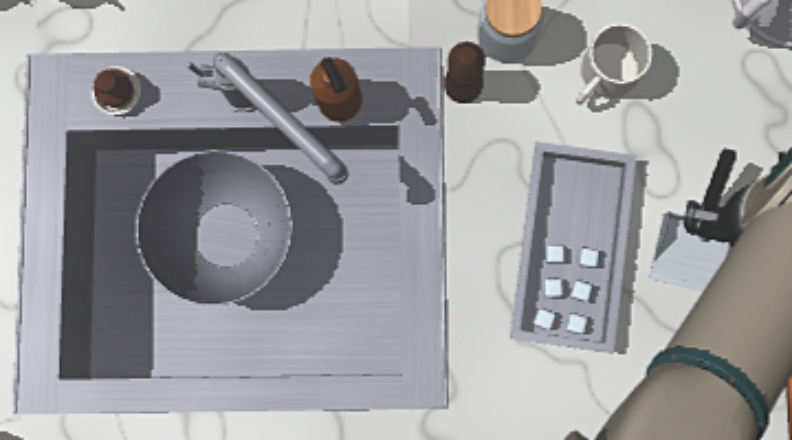

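```bash
python3 - <<'E'
from h import *
def rect(M,P,name,xy=None):
    q=P[M][:,:2].astype(np.float32); r=cv2.minAreaRect(q); print(name,len(q),'z',np.round(np.percentile(P[M][:,2],[5,50,95])), np.round(r[0]),np.round(r[1]),round(r[2],1))
for n in('wrist','top','side'):
    m,p,d=pickle.load(open(f'pics/{n}.pkl','rb'));P=pts(m,d);x,y,z=P[...,0],P[...,1],P[...,2]
    p=p.astype(int)
    dark=(p.max(-1)<50)
    if n!='top':
        M=dark&(z>25)&(z<120)&(x>470)&(x<610)&(y>-480)&(y<-400)
        if M.sum()>20:
            q=P[M]; c=q.mean(0); w=np.linalg.svd(q-c,full_matrices=0)[2][0]; w*=np.sign(w[0]); t=(q-c)@w
            print(n,'handle',len(q),c.round(1),w.round(3),'yaw',np.degrees(np.arctan2(w[1],w[0])).round(1),(c+w*t.min()).round(),(c+w*t.max()).round())
    M=(z>34)&(z<46)&(x>330)&(x<640)&(y>-340)&(y<-160)
    k=cv2.morphologyEx(M.astype(np.uint8),cv2.MORPH_OPEN,np.ones((2,2)))>0
    if n!='side': rect(k,P,n+' panrim')
    M=((p[...,2]-p[...,0]>8)&(p.min(-1)>150)&(z>18)&(z<40)&(x>330)&(x<600)&(y>-340)&(y<-160)).astype(np.uint8)
    nc,_,st,ce=cv2.connectedComponentsWithStats(M)
    for i in range(1,nc):
        if st[i,4]>20: u,v=ce[i]; print(n,'ice',st[i,4],ray(m,u,v,27).round(), np.median(z[(_==i)]).round(1))
m,p,d=pickle.load(open('pics/wrist.pkl','rb'))
for u,v in [(262,188),(325,190)]: print('lip',ray(m,u,v,1).round(1))
P=pts(m,d)
for u,v in [(180,130),(200,150),(293,150),(280,170),(310,180),(230,300)]: print(P[v,u].round(1))
m,p,d=pickle.load(open('pics/top.pkl','rb'));P=pts(m,d);z=P[...,2]
M=(z>-46)&(z<-37)&(P[...,0]>380)&(P[...,0]<630)&(P[...,1]>120)&(P[...,1]<360)
print('bowl rim',cv2.minEnclosingCircle(P[M][:,:2].astype(np.float32)))
M=(z>180)&(z<215)&(P[...,0]>480)&(P[...,0]<690)&(P[...,1]>-40)&(P[...,1]<230); q=P[M]; print('spout end',q[q[:,0]<560][:,:3].mean(0).round(), q[:,0].min())
E
```

```text
wrist handle 1292 [ 541.6 -438.5   80.3] [ 0.744 -0.203  0.637] yaw -15.2 [ 493. -425.   39.] [ 577. -448.  110.]
wrist panrim 4994 z [28. 41. 42.] [ 447. -280.] [213. 296.] 76.9
wrist ice 181 [ 452. -274.   27.] 27.8
wrist ice 168 [ 458. -230.   27.] 27.6
wrist ice 172 [ 413. -225.   27.] 27.6
wrist ice 164 [ 407. -263.   27.] 27.8
wrist ice 168 [ 365. -255.   27.] 27.7
wrist ice 153 [ 372. -212.   27.] 27.8
top panrim 940 z [-1. 38. 45.] [ 449. -200.] [251. 320.] 81.4
top ice 23 [ 591. -275.   27.] 37.2
top ice 137 [ 502. -193.   27.] 37.0
top ice 30 [ 552. -327.   27.] 38.1
top ice 31 [ 476. -316.   27.] 37.7
top ice 53 [ 456. -225.   27.] 26.0
top ice 54 [ 451. -271.   27.] 26.6
top ice 47 [ 421. -307.   27.] 37.1
top ice 56 [ 411. -221.   27.] 26.5
top ice 59 [ 406. -259.   27.] 26.7
top ice 26 [ 397. -177.   27.] 37.0
top ice 59 [ 370. -209.   27.] 26.4
top ice 29 [ 362. -298.   27.] 36.4
top ice 57 [ 363. -251.   27.] 26.4
top ice 31 [ 353. -178.   27.] 36.6
top ice 22 [ 334. -281.   27.] 37.9
side ice 63 [ 370. -216.   27.] 27.4
side ice 68 [ 456. -233.   27.] 27.3
side ice 68 [ 411. -229.   27.] 27.5
side ice 72 [ 363. -259.   27.] 27.7
side ice 73 [ 407. -266.   27.] 27.4
side ice 81 [ 451. -278.   27.] 27.4
lip [ 424.1 -357.1    1. ]
lip [ 398.  -451.9    1. ]
[ 536.5 -262.8    3.6]
[ 502.3 -282.     2.9]
[ 470.  -416.8    3.8]
[ 445.4 -391.     3.8]
[ 419.7 -432.1    3.9]
[ 452.  -368.3  339.7]
bowl rim ((506.7007751464844, 242.7822265625), 109.697509765625)
spout end [548.  58. 199.] 533.2702043256783
```

Call:
arm_command(series=[70, 2, 0.6, 3.5, 0.5, 70, 4, 1.2, 7, 1, 70, 6, 1.8, 10.5, 1.5, 70, 8, 2.3, 14, 2, 70, 10, 2.8, 17, 2.2])

```text
clock: 5.77
eef_pos: [539.6, -431.2, 134.5]
tool_rot: [-3.14, 0.001, -0.262]
force: [-0.2, 0.2, -0.5]
width: 59.5
gripper_force: 0.0
```

```bash
python3 - <<'E'
from h import *
m,p,d=pickle.load(open('pics/wrist.pkl','rb'));P=pts(m,d);x,y,z=P[...,0],P[...,1],P[...,2]
M=((z>37)&(z<46)&(x>300)&(x<640)&(y>-360)&(y<-140)).astype(np.uint8)
nc,l,st,ce=cv2.connectedComponentsWithStats(M,connectivity=4)
for i in range(1,nc):
    if st[i,4]>150:
        q=P[l==i][:,:2].astype(np.float32);r=cv2.minAreaRect(q);print(st[i].tolist(),P[l==i].mean(0).round(),[np.round(k) for k in r])
        print(cv2.boxPoints(r).round(0).tolist())
s=monitor.read_state();print(s['eef_pos'].round(1) if hasattr(s['eef_pos'],'round') else s['eef_pos'],s['tool_rot'])
m,p,d=grab('wrist');P=pts(m,d);x,y,z=P[...,0],P[...,1],P[...,2]
M=(p.max(-1)<50)&(z>50)&(z<108)&(x>500)&(x<610)&(y>-490)&(y<-390)
q=P[M];c=np.median(q,0);print('handle',len(q),c.round(1))
for a in(60,70,80,90,100):
    k=q[abs(q[:,2]-a)<3]
    if len(k):print(a,k.mean(0).round(1))
E
```

```text
[111, 78, 128, 193, 4752] [ 490. -253.   41.] [array([ 465., -252.]), array([137., 266.]), np.float64(81.0)]
[[323.0, -299.0], [586.0, -341.0], [608.0, -206.0], [345.0, -164.0]]
[ 539.6 -431.2  134.5] [-3.13980715e+00  8.45364561e-04 -2.61754263e-01]
handle 2102 [ 555.9 -441.9   93.2]
60 [ 518.4 -432.2   60.1]
70 [ 529.3 -435.6   70. ]
80 [ 540.9 -438.6   80. ]
90 [ 552.4 -441.7   90. ]
100 [ 568.2 -445.7  100.5]
```

```bash
python3 -c "
from h import *
s=monitor.read_state();print(s['eef_pos'],s['tool_rot'],s['clock'])"
```

```text
[ 540.62384028 -429.99428109  126.24726826] [-3.13649337  0.00691738 -0.26024429] 5.8167
```

Call:
arm_command(series=[70, 0, 0, 0, 0, 70, 0, 0, 0, 0, 70, 0, 0, 0, 0, 70, 0, 0, 0, 0, 70, 0, 0, 0, 0])

```text
clock: 6.23
eef_pos: [538.9, -433.7, 139.1]
tool_rot: [3.14, -0.003, -0.265]
force: [0.0, 0.1, -0.4]
width: 59.7
gripper_force: 0.0
```

Call:
arm_command(series=[70, 0, 0.5, 2, 0, 70, 0, 0.5, 4.5, 0, 70, 0, 0.5, 6.8, 0, 70, 0, 0.5, 8.2, 0, 70, 0, 0.5, 8.8, 0])

```text
clock: 6.65
eef_pos: [536.2, -437.3, 47.1]
tool_rot: [-3.141, 0.002, -0.265]
force: [-1.7, 0.5, 0.2]
width: 59.8
gripper_force: 0.0
```

Call:
arm_command(series=[70, 0, 0, 0, 0, 70, 0, 0, 0, 0, 0, 0, 0, 0, 0, 0, 0, 0, 0, 0, 0, 0, 0, 0, 0])

```text
clock: 7.07
eef_pos: [537.8, -438.5, 49.6]
tool_rot: [3.141, -0.002, -0.265]
force: [-0.8, -0.7, -0.6]
width: 24.2
gripper_force: 0.0
```

Call:
arm_command(series=[0, 0, 0, 0, 0, 0, 0, 0, 0, 0, 0, 0, 0, 0, 0, 0, 0, 0, 0, 0, 0, 0, 0, 0, 0])

```text
clock: 7.48
eef_pos: [538.1, -438.5, 49.4]
tool_rot: [3.141, -0.002, -0.265]
force: [0.6, -0.5, 5.7]
width: 19.5
gripper_force: 59.7
```

Call:
arm_command(series=[0, 0, 0, -0.5, 0, 0, 0, 0, -2, 0, 0, 0, 0, -4.5, 0, 0, 0, 0, -6.5, 0, 0, 0, 0, -7, 0])

```text
clock: 7.9
eef_pos: [538.8, -439.7, 122.6]
tool_rot: [3.139, -0.005, -0.265]
force: [0.2, -0.5, -1.3]
width: 19.1
gripper_force: 59.0
```

Call:
arm_command(series=[0, 0.1, -1, 0, -0.3, 0, 0.3, -3, 0, -0.9, 0, 0.6, -5, 0, -1.7, 0, 0.9, -7, 0, -2.4, 0, 1.1, -9, 0, -3.1])

```text
clock: 8.32
eef_pos: [571.1, -351.4, 116.6]
tool_rot: [-3.14, 0.003, -0.21]
force: [-0.4, 0.6, -1.5]
width: 18.9
gripper_force: 59.0
```

Call:
arm_command(series=[0, 0.4, -2, 0, -0.8, 0, 0.8, -4.5, 0, -1.6, 0, 1.2, -6.5, 0, -2.3, 0, 1.4, -7.9, 0, -2.8, 0, 1.5, -8.4, 0, -3])

```text
clock: 8.73
eef_pos: [604.4, -270.2, 117.1]
tool_rot: [-3.138, 0.002, -0.154]
force: [0.0, 1.2, -1.2]
width: 18.8
gripper_force: 59.0
```

Call:
arm_command(series=[0, 0, 0, 0, 0, 0, 0, 0, 0, 0, 0, 0, 0, 0, 0, 0, 0, 0, 0, 0, 0, 0, 0, 0, 0])

```text
clock: 9.15
eef_pos: [603.0, -276.7, 118.3]
tool_rot: [3.141, 0.0, -0.161]
force: [-0.2, -0.0, -2.0]
width: 19.1
gripper_force: 59.0
```

```bash
cat >> h.py <<'E'
C=np.array([465.5,-252.5]);a=np.radians(-9.1);EX=np.array([np.cos(a),np.sin(a)]);EY=np.array([-EX[1],EX[0]])
def pan(X): r=np.atleast_2d(X)[:,:2]-C; return np.c_[r@EX,r@EY]
E
python3 - <<'E'
from h import *
s=monitor.read_state();print(s['eef_pos'],s['tool_rot'],'pan',pan(s['eef_pos']))
m,p,d=grab('wrist');cv2.imwrite('pics/w3.png',p[...,::-1])
m2,p2,d2=grab('top');cv2.imwrite('pics/top3.png',p2[...,::-1])
P=pts(m,d);z=P[...,2];q=pan(P.reshape(-1,3)).reshape(*z.shape,2)
M=(z>22)&(z<31)&(q[...,0]<30)&(q[...,0]>-118)&(abs(q[...,1])<54);print('ice px max',np.percentile(q[M][:,0],[50,97,99.5,100]))
M=(z>60)&(z<105)&(abs(q[...,1])<60)&(q[...,0]>-40)&(q[...,0]<120)
k=q[M];print('scoop px',np.percentile(k[:,0],[0,1,50]),'py',np.percentile(k[:,1],[0,1,50,99,100]),np.percentile(z[M],[1,5,50]))
P=pts(m2,d2);z=P[...,2];q=pan(P.reshape(-1,3)).reshape(*z.shape,2)
E
```

```text
[ 602.95736186 -276.68519264  118.32838612] [ 3.14081686e+00  1.33778743e-04 -1.60836669e-01] pan [[139.55238026  -2.14080245]]Traceback (most recent call last):
  File "<stdin>", line 6, in <module>
    return _quantile_unchecked(
        a, q, axis, out, overwrite_input, method, keepdims, weights)
    return _ureduce(a,
                    func=_quantile_ureduce_func,
    ...<5 lines>...
                    overwrite_input=overwrite_input,
                    method=method)
    r = func(a, **kwargs)
    result = _quantile(arr,
                       quantiles=q,
    ...<2 lines>...
                       out=out,
                       weights=wgt)
    slices_having_nans = np.isnan(arr[-1, ...])
                                  ~~~^^^^^^^^^
IndexError: index -1 is out of bounds for axis 0 with size 0
```

View pics/w3.png

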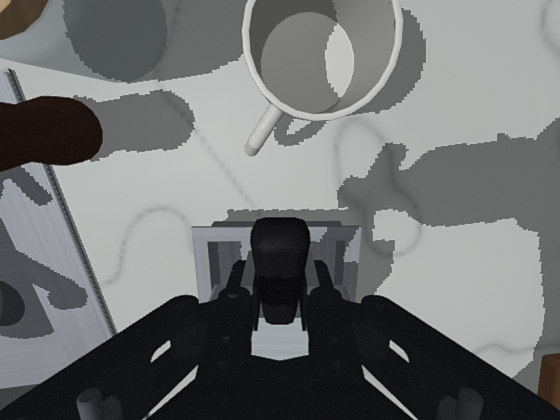

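```bash
python3 - <<'E'
from h import *
s=monitor.read_state();print(s['eef_pos'],s['tool_rot'],'pan',pan(s['eef_pos']))
grab('side')
o=[]
for n in('side','top'):
    m,p,d=pickle.load(open(f'pics/{n}.pkl','rb'))
    P=pts(m,d);z=P[...,2];q=pan(P.reshape(-1,3)).reshape(*z.shape,2)
    M=(z>23)&(z<30)&(q[...,0]<30)&(q[...,0]>-118)&(abs(q[...,1])<52)
    if M.sum():print(n,'ice px',M.sum(),np.percentile(q[M][:,0],[0,50,97,99.5,100]))
    M=(z>68)&(z<110)&(abs(q[...,1])<60)&(q[...,0]>-40)&(q[...,0]<120)
    if M.sum():k=q[M];print('scoop',M.sum(),np.percentile(k[:,0],[0,1,5,50]),'py',np.percentile(k[:,1],[0,1,50,99,100]),np.percentile(z[M],[1,5,50]))
    c=np.clip(np.array(proj(m,np.array([450,-255,40.]))).astype(int),110,420)
    o.append(cv2.resize(p[c[1]-75:c[1]+75,c[0]-100:c[0]+100,::-1],None,fx=3.5,fy=3.5)[:,:] if n=='side' else cv2.resize(p[c[1]-75:c[1]+75,c[0]-100:c[0]+100,::-1],None,fx=3.5,fy=3.5))
cv2.imwrite('pics/c3.png',cv2.resize(np.hstack(o),(800,300)))
E
```

```text
[ 603.2849714  -276.01317131  118.36229103] [ 3.14126172e+00 -7.25591585e-05 -1.59990853e-01] pan [[139.76958085  -1.42542522]]
side ice px 519 [-112.31031873  -56.01530935   -1.75597205    0.92754732    1.64810996]
scoop 1548 [ 8.29771554  9.49744705 14.47453348 61.46004362] py [-54.942331   -52.88534052   2.97359533  45.52754251  49.38143117] [69.43755604 70.34662043 73.67310536]
scoop 21 [70.97226426 71.62006575 74.2112717  89.87322618] py [41.4032811  41.41508519 48.14638885 49.22033819 49.22907498] [70.19973627 74.64102894 96.00996972]
```

View pics/c3.png

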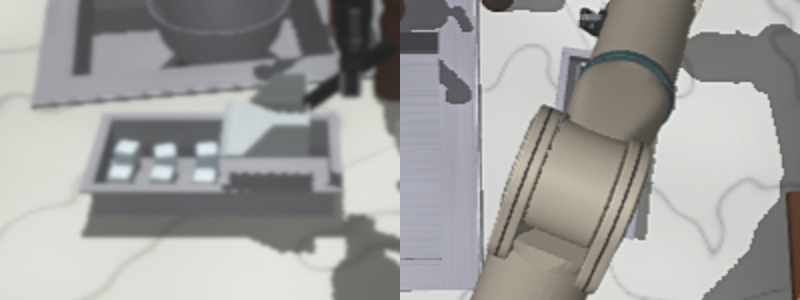

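Call:
arm_command(series=[0, 0, -0.2, 1, 0, 0, 0, -0.2, 2.5, 0, 0, 0, -0.2, 4, 0, 0, 0, -0.2, 5.1, 0, 0, 0, -0.2, 5.7, 0])

```text
clock: 9.72
eef_pos: [602.8, -272.4, 59.1]
tool_rot: [-3.141, 0.003, -0.159]
force: [-0.1, 0.7, -1.9]
width: 19.2
gripper_force: 59.0
```

Call:
arm_command(series=[0, 0, 0, 0.2, 0, 0, 0, 0, 0.4, 0, 0, 0, 0, 0.6, 0, 0, 0, 0, 0.8, 0, 0, 0, 0, 0.8, 0])

```text
clock: 10.13
eef_pos: [604.1, -273.2, 53.5]
tool_rot: [3.142, -0.0, -0.159]
force: [-0.2, -0.6, -1.1]
width: 19.1
gripper_force: 59.0
```

Call:
arm_command(series=[0, 0, 0, 0.1, 0, 0, 0, 0, 0.1, 0, 0, 0, 0, 0.2, 0, 0, 0, 0, 0.2, 0, 0, 0, 0, 0.2, 0])

```text
clock: 10.55
eef_pos: [604.6, -273.3, 52.4]
tool_rot: [3.141, -0.002, -0.159]
force: [0.6, 0.5, 5.6]
width: 19.2
gripper_force: 59.9
```

Call:
arm_command(series=[0, -0.3, 0, 0, 0, 0, -0.8, 0, 0, 0, 0, -1.4, 0, 0, 0, 0, -2, 0, 0, 0, 0, -2.6, 0, 0, 0])

```text
clock: 10.97
eef_pos: [580.2, -269.5, 52.6]
tool_rot: [3.141, -0.005, -0.159]
force: [3.8, -1.3, 5.1]
width: 19.0
gripper_force: 59.8
```

Call:
arm_command(series=[0, -0.6, 0, 0, 0, 0, -1.2, 0, 0, 0, 0, -1.8, 0, 0, 0, 0, -2.4, 0, 0, 0, 0, -3, 0, 0, 0])

```text
clock: 11.38
eef_pos: [550.6, -264.8, 52.6]
tool_rot: [3.141, -0.005, -0.159]
force: [3.6, -0.9, 5.2]
width: 18.7
gripper_force: 59.9
```

```bash
cat > v.py <<'E'
from h import *
import sys
s=monitor.read_state();print(s['eef_pos'],s['tool_rot'],'pan',pan(s['eef_pos']),s['force'])
m,p,d=grab('side');P=pts(m,d);z=P[...,2];q=pan(P.reshape(-1,3)).reshape(*z.shape,2)
ice=((p[...,2].astype(int)-p[...,0]>5)&(p.min(-1)>120)&(z>14)&(z<60)&(abs(q[...,1])<56)&(abs(q[...,0])<120)).astype(np.uint8)
nc,l,st,ce=cv2.connectedComponentsWithStats(ice)
for i in range(1,nc):
    if st[i,4]>15: k=l==i; print(st[i,4],'pan',np.median(q[k],0).round(),'x',q[k][:,0].min().round(),q[k][:,0].max().round(),'z',np.percentile(z[k],[5,50,95]).round())
c=np.array(proj(m,np.array([430,-255,40.]))).astype(int)
cv2.imwrite(sys.argv[1],cv2.resize(p[c[1]-60:c[1]+60,c[0]-80:c[0]+80,::-1],None,fx=5,fy=5,interpolation=2))
E
python3 v.py pics/s4.png
```

```text
[ 550.63609404 -264.84393531   52.55143773] [ 3.14066208 -0.00530304 -0.15859303] pan [[86.01684766  1.27638793]] [ 3.61798649 -0.87574602  5.18423481]
16 pan [41. 44.] x 38.0 44.0 z [19. 33. 43.]
633 pan [-79.   5.] x -115.0 -43.0 z [17. 27. 29.]
43 pan [ 36. -46.] x 1.0 45.0 z [33. 41. 43.]
```

Call:
arm_command(series=[0, -0.5, 0, 0, 0, 0, -1, 0, 0, 0, 0, -1.5, 0, 0, 0, 0, -2, 0, 0, 0, 0, -2.5, 0, 0, 0])

```text
clock: 11.85
eef_pos: [526.1, -261.0, 52.6]
tool_rot: [3.141, -0.005, -0.158]
force: [3.8, -1.5, 6.2]
width: 19.3
gripper_force: 59.9
```

Call:
arm_command(series=[0, -0.5, 0, 0, 0, 0, -1, 0, 0, 0, 0, -1.5, 0, 0, 0, 0, -2, 0, 0, 0, 0, -2.5, 0, 0, 0])

```text
clock: 12.27
eef_pos: [501.6, -257.1, 52.5]
tool_rot: [3.14, -0.006, -0.158]
force: [4.2, -2.1, 6.5]
width: 19.6
gripper_force: 59.9
```

```bash
python3 v.py pics/s5.png
```

```text
[ 501.61014928 -257.10240308   52.54189737] [ 3.14039269 -0.00584619 -0.15846827] pan [[36.38356714  1.16663508]] [ 4.16332118 -2.06426306  6.45949956]
18 pan [-9. 43.] x -13.0 -5.0 z [24. 40. 43.]
668 pan [-84.   6.] x -120.0 -45.0 z [18. 28. 31.]
29 pan [-12. -47.] x -41.0 -6.0 z [40. 42. 43.]
```

View pics/s5.png

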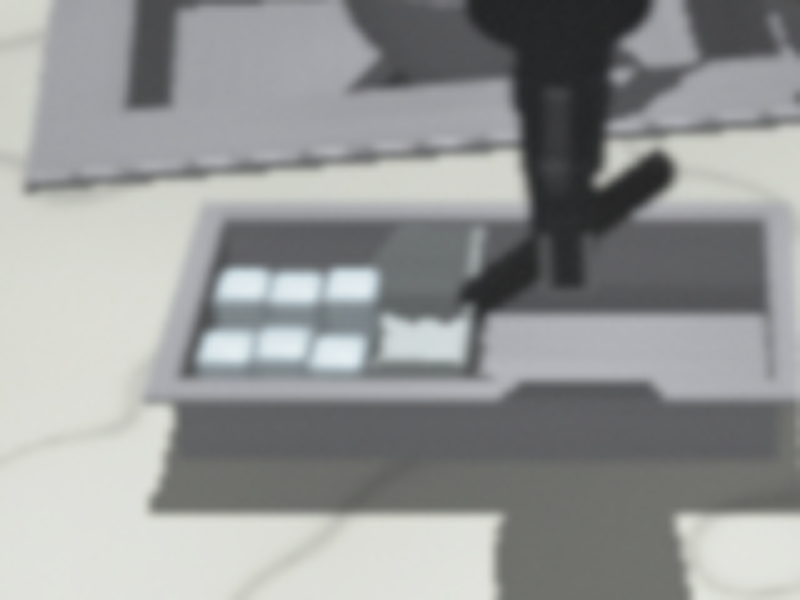

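Call:
arm_command(series=[0, -0.4, 0, 0, 0, 0, -0.9, 0, 0, 0, 0, -1.4, 0, 0, 0, 0, -1.9, 0, 0, 0, 0, -2.2, 0, 0, 0])

```text
clock: 12.73
eef_pos: [479.8, -253.7, 52.5]
tool_rot: [3.14, -0.006, -0.159]
force: [4.9, -1.0, 5.6]
width: 19.0
gripper_force: 60.1
```

Call:
arm_command(series=[0, -0.1, 0, 0, 0, 0, -0.2, 0, 0, 0, 0, -0.3, 0, 0, 0, 0, -0.3, 0, 0, 0, 0, -0.3, 0, 0, 0])

```text
clock: 13.15
eef_pos: [477.0, -253.3, 52.5]
tool_rot: [3.14, -0.006, -0.158]
force: [5.1, -2.0, 6.4]
width: 19.5
gripper_force: 60.0
```

```bash
python3 v.py pics/s6.png
```

```text
[ 477.04277426 -253.26593963   52.50727677] [ 3.14028652 -0.00566173 -0.15849165] pan [[11.51863421  1.0692835 ]] [ 5.10907376 -1.97174262  6.36363304]
22 pan [-34.  43.] x -39.0 -30.0 z [23. 37. 42.]
685 pan [-86.   8.] x -120.0 -47.0 z [17. 29. 32.]
17 pan [-32. -35.] x -41.0 -30.0 z [39. 41. 43.]
```

Call:
arm_command(series=[0, 0.1, 0, 0, 0, 0, 0.2, 0, 0, 0, 0, 0.2, 0, -0.3, 0, 0, 0.2, 0, -0.8, 0, 0, 0.2, 0, -1.5, 0])

```text
clock: 13.62
eef_pos: [476.4, -252.4, 66.1]
tool_rot: [-3.141, 0.0, -0.158]
force: [2.4, -0.1, -3.4]
width: 18.9
gripper_force: 58.9
```

Call:
arm_command(series=[0, 0, 0, -0.8, 0, 0, 0, 0, -1.8, 0, 0, 0, 0, -3, 0, 0, 0, 0, -4, 0, 0, 0, 0, -4.5, 0])

```text
clock: 14.03
eef_pos: [476.1, -252.8, 112.9]
tool_rot: [3.141, -0.0, -0.159]
force: [0.3, 0.2, -2.7]
width: 19.4
gripper_force: 59.0
```

```bash
sed -i 's/z<60/z<130/' v.py; python3 v.py pics/s7.png
```

```text
[ 476.11813958 -252.81594011  112.91287132] [ 3.14136062e+00 -5.88138223e-06 -1.59049159e-01] pan [[10.5344661  1.3673808]] [ 0.28868896  0.15213353 -2.65463445]
29 pan [-33.  44.] x -40.0 -30.0 z [ 84.  99. 103.]
762 pan [-86.   8.] x -120.0 -31.0 z [72. 88. 92.]
37 pan [-106.  -45.] x -120.0 -96.0 z [64. 66. 68.]
```

View pics/s7.png

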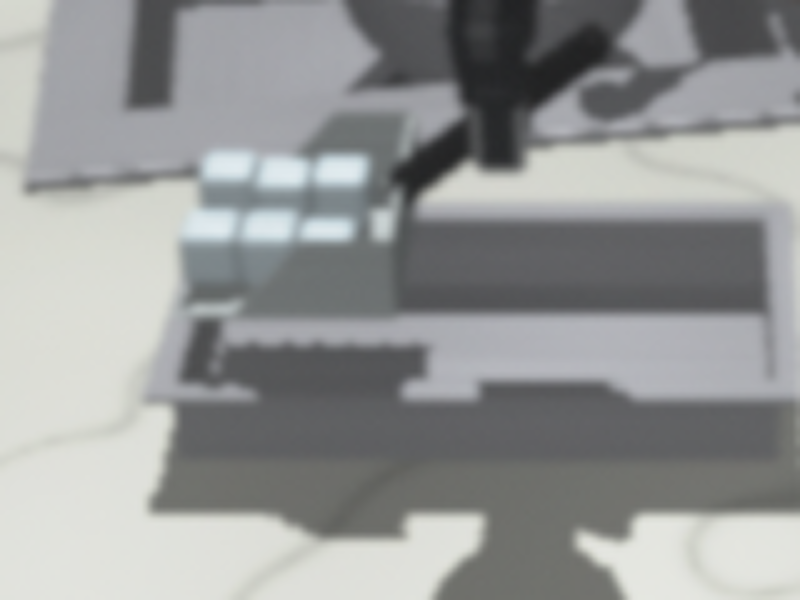

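```bash
cat > path.py <<'E'
import numpy as np
def run(P0,y0,P2,y1,ctrl,z,ncall,sm=lambda s:(1-np.cos(np.pi*s))/2):
    """P0,P2 xyz; y0,y1 yaw deg; prints rows per call in tool cm/deg, rounded"""
    P0,P2,ctrl=map(np.array,(P0,P2,ctrl)); c=np.array(P0,float); yw=y0; N=5*ncall
    for k in range(ncall):
        out=[];a=np.radians(yw)
        for j in range(1,6):
            s=sm((5*k+j)/N); w=(1-s)**2*P0+2*s*(1-s)*ctrl+s*s*P2; d=w-c
            r=np.round([(d[0]*np.cos(a)+d[1]*np.sin(a))/10,(d[0]*np.sin(a)-d[1]*np.cos(a))/10,-d[2]/10],1)
            t=np.round(-(y0+(y1-y0)*s-yw)*2)/2; out+=[0,*r.tolist(),float(t)]
        x,y,zz=r*10; c=c+[x*np.cos(a)+y*np.sin(a),x*np.sin(a)-y*np.cos(a),-zz]; yw-=t
        print(str(out).replace('.0,',','))
    print(c,yw)
E
python3 - <<'E'
from path import *
from h import monitor
s=monitor.read_state();print(s['qpos'],s['eef_pos'])
run((476,-252.8,111.5),-9.1,(328,346,90),150,(478,50,111),0,10)
E
```

```text
[ 0.40067645  0.63901175  0.05327791  1.93711194 -0.0589287   0.56564164
 -1.23667406] [ 476.57051723 -253.03627089  113.2516957 ]
[0, -0, -0.1, 0, -0, 0, -0, -0.2, 0, -0.5, 0, -0.1, -0.5, 0, -1.5, 0, -0.1, -0.9, 0, -2.5, 0, -0.2, -1.5, 0, -4.0]
[0, -0.1, -0.6, 0, -1.5, 0, -0.2, -1.4, 0, -3.5, 0, -0.3, -2.2, 0, -6, 0, -0.4, -3.2, 0, -8.5, 0, -0.5, -4.2, 0, -11.0]
[0, 0.1, -1.2, 0, -3.5, 0, 0.1, -2.5, 0.1, -6.5, 0, 0.2, -3.8, 0.1, -10, 0, 0.2, -5.2, 0.1, -14, 0, 0.2, -6.7, 0.1, -18.0]
[0, 0.5, -1.5, 0, -4, 0, 1, -3.1, 0.1, -8, 0, 1.5, -4.7, 0.1, -12.5, 0, 1.9, -6.4, 0.1, -17.5, 0, 2.4, -8.1, 0.2, -22.0]
[0, 1.1, -1.5, 0, -5, 0, 2.2, -3.1, 0.1, -9.5, 0, 3.2, -4.6, 0.1, -14.5, 0, 4.3, -6.2, 0.2, -19.5, 0, 5.3, -7.9, 0.3, -24.5]
[0, 1.6, -1, 0, -5, 0, 3.2, -2.1, 0.1, -10, 0, 4.8, -3.3, 0.2, -15, 0, 6.3, -4.4, 0.3, -20, 0, 7.8, -5.6, 0.3, -24.5]
[0, 1.8, -0.4, 0.1, -5, 0, 3.6, -0.8, 0.2, -9.5, 0, 5.3, -1.3, 0.3, -14, 0, 6.9, -1.8, 0.4, -18, 0, 8.5, -2.2, 0.5, -22.5]
[0, 1.6, 0.1, 0.1, -4, 0, 3.1, 0.3, 0.1, -7.5, 0, 4.6, 0.4, 0.2, -11, 0, 5.9, 0.4, 0.3, -14.5, 0, 7.2, 0.5, 0.4, -17.5]
[0, 1.1, 0.4, 0, -2.5, 0, 2, 0.8, 0.1, -5.5, 0, 2.9, 1.1, 0.2, -7.5, 0, 3.7, 1.3, 0.2, -9.5, 0, 4.4, 1.6, 0.2, -11.0]
[0, 0.5, 0.2, 0.1, -1.5, 0, 0.9, 0.5, 0.1, -2.5, 0, 1.2, 0.6, 0.1, -3.5, 0, 1.3, 0.7, 0.1, -4, 0, 1.4, 0.7, 0.2, -4.0]
[327.67161039 345.67808646  89.5       ] 149.9
```

Call:
arm_command(series=[0, 0, -0.1, 0, 0, 0, 0, -0.2, 0, -0.5, 0, -0.1, -0.5, 0, -1.5, 0, -0.1, -0.9, 0, -2.5, 0, -0.2, -1.5, 0, -4.0])

```text
clock: 14.5
eef_pos: [476.7, -237.3, 110.8]
tool_rot: [-3.141, 0.001, -0.087]
force: [0.8, -0.4, -2.3]
width: 18.8
gripper_force: 58.9
```

Call:
arm_command(series=[0, -0.1, -0.6, 0, -1.5, 0, -0.2, -1.4, 0, -3.5, 0, -0.3, -2.2, 0, -6, 0, -0.4, -3.2, 0, -8.5, 0, -0.5, -4.2, 0, -11.0])

```text
clock: 14.92
eef_pos: [475.7, -194.1, 111.3]
tool_rot: [-3.141, -0.0, 0.108]
force: [-0.5, 0.5, -1.9]
width: 18.9
gripper_force: 59.0
```

Call:
arm_command(series=[0, 0.1, -1.2, 0, -3.5, 0, 0.1, -2.5, 0.1, -6.5, 0, 0.2, -3.8, 0.1, -10, 0, 0.2, -5.2, 0.1, -14, 0, 0.2, -6.7, 0.1, -18.0])

```text
clock: 15.33
eef_pos: [470.7, -127.0, 110.3]
tool_rot: [3.142, -0.0, 0.424]
force: [-0.2, -0.6, -2.5]
width: 19.5
gripper_force: 59.0
```

Call:
arm_command(series=[0, 0.5, -1.5, 0, -4, 0, 1, -3.1, 0.1, -8, 0, 1.5, -4.7, 0.1, -12.5, 0, 1.9, -6.4, 0.1, -17.5, 0, 2.4, -8.1, 0.2, -22.0])

```text
clock: 15.75
eef_pos: [459.5, -42.9, 108.4]
tool_rot: [-3.142, -0.0, 0.81]
force: [-0.6, -0.9, -2.3]
width: 18.9
gripper_force: 58.9
```

Call:
arm_command(series=[0, 1.1, -1.5, 0, -5, 0, 2.2, -3.1, 0.1, -9.5, 0, 3.2, -4.6, 0.1, -14.5, 0, 4.3, -6.2, 0.2, -19.5, 0, 5.3, -7.9, 0.3, -24.5])

```text
clock: 16.17
eef_pos: [439.8, 50.2, 105.4]
tool_rot: [3.141, -0.001, 1.237]
force: [-0.1, 0.3, -2.7]
width: 19.1
gripper_force: 59.0
```

Call:
arm_command(series=[0, 1.6, -1, 0, -5, 0, 3.2, -2.1, 0.1, -10, 0, 4.8, -3.3, 0.2, -15, 0, 6.3, -4.4, 0.3, -20, 0, 7.8, -5.6, 0.3, -24.5])

```text
clock: 16.58
eef_pos: [412.6, 142.4, 102.2]
tool_rot: [3.142, -0.0, 1.665]
force: [0.5, -0.6, -2.8]
width: 19.2
gripper_force: 58.9
```

Call:
arm_command(series=[0, 1.8, -0.4, 0.1, -5, 0, 3.6, -0.8, 0.2, -9.5, 0, 5.3, -1.3, 0.3, -14, 0, 6.9, -1.8, 0.4, -18, 0, 8.5, -2.2, 0.5, -22.5])

```text
clock: 17.0
eef_pos: [383.0, 224.9, 97.3]
tool_rot: [-3.141, 0.0, 2.058]
force: [-0.9, 0.0, -1.9]
width: 18.8
gripper_force: 59.0
```

Call:
arm_command(series=[0, 1.6, 0.1, 0.1, -4, 0, 3.1, 0.3, 0.1, -7.5, 0, 4.6, 0.4, 0.2, -11, 0, 5.9, 0.4, 0.3, -14.5, 0, 7.2, 0.5, 0.4, -17.5])

```text
clock: 17.42
eef_pos: [354.8, 290.6, 93.2]
tool_rot: [-3.141, 0.0, 2.361]
force: [0.2, -0.2, -2.4]
width: 18.9
gripper_force: 59.0
```

Call:
arm_command(series=[0, 1.1, 0.4, 0, -2.5, 0, 2, 0.8, 0.1, -5.5, 0, 2.9, 1.1, 0.2, -7.5, 0, 3.7, 1.3, 0.2, -9.5, 0, 4.4, 1.6, 0.2, -11.0])

```text
clock: 17.83
eef_pos: [335.3, 332.4, 91.2]
tool_rot: [-3.141, 0.0, 2.55]
force: [0.2, -0.2, -3.2]
width: 19.0
gripper_force: 59.0
```

Call:
arm_command(series=[0, 0.5, 0.2, 0.1, -1.5, 0, 0.9, 0.5, 0.1, -2.5, 0, 1.2, 0.6, 0.1, -3.5, 0, 1.3, 0.7, 0.1, -4, 0, 1.4, 0.7, 0.2, -4.0])

```text
clock: 18.25
eef_pos: [328.4, 345.8, 89.4]
tool_rot: [3.141, 0.0, 2.617]
force: [-0.5, -1.1, -2.1]
width: 19.1
gripper_force: 58.9
```

```bash
python3 - <<'E'
from h import *
s=monitor.read_state();print(s['eef_pos'],s['tool_rot'],s['qpos'][6])
m,p,d=grab('top');c=p[170:320,110:310,::-1]
m,p2,d=grab('wrist')
cv2.imwrite('pics/p8.png',np.hstack([cv2.resize(c,(400,300),interpolation=2),cv2.resize(p2[...,::-1],(400,300))]))
E
```

```text
[328.39746502 345.79234455  89.38283117] [3.14134399e+00 2.57486282e-04 2.61665956e+00] -0.4973023955989302
```

View pics/p8.png

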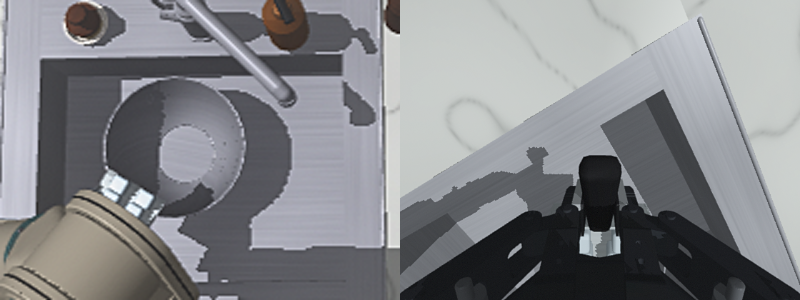

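```bash
cat > ice.py <<'E'
from h import *
s=monitor.read_state();print(s['eef_pos'].round(1),s['tool_rot'][2])
for n in('top','side'):
    m,p,d=grab(n);P=pts(m,d);x,y,z=P[...,0],P[...,1],P[...,2];p=p.astype(int)
    ice=((p[...,2]-p[...,0]>8)&(p[...,1]-p[...,0]>3)&(p.min(-1)>110)&(x>300)&(x<640)&(y>-20)&(y<440)&(z<130)).astype(np.uint8)
    nc,l,st,ce=cv2.connectedComponentsWithStats(ice)
    for i in range(1,nc):
        if st[i,4]>6: k=l==i; print(n,st[i,4],P[k].mean(0).round(),'x',P[k][:,0].min().round(),P[k][:,0].max().round(),'y',P[k][:,1].min().round(),P[k][:,1].max().round(),'z',np.percentile(P[k][:,2],[5,50,95]).round())
E
python3 ice.py
```

```text
[328.2 345.3  89.2] 2.615910022356087
top 126 [440. 314.  53.] x 417.0 478.0 y 292.0 382.0 z [38. 63. 71.]
top 110 [415. 274.  61.] x 394.0 435.0 y 253.0 297.0 z [41. 65. 72.]
top 20 [397. 256.  45.] x 385.0 406.0 y 247.0 267.0 z [40. 43. 56.]
side 335 [412. 288.  61.] x 369.0 454.0 y 245.0 359.0 z [49. 63. 68.]
```

Call:
arm_command(series=[0, -1.3, 0, 0, 0, 0, -4.4, 0, 0, 0, 0, -8.3, 0, 0, 0, 0, -4.2, 0, 0, 0, 0, -0.1, 0, 0, 0])

```text
clock: 18.87
eef_pos: [337.5, 338.6, 88.6]
tool_rot: [-3.141, 0.004, 2.592]
force: [-2.5, 4.0, -1.1]
width: 19.4
gripper_force: 59.5
```

```bash
python3 ice.py
```

```text
[337.5 338.6  88.6] 2.5920981010477213
top 61 [569. 215. -38.] x 553.0 593.0 y 196.0 243.0 z [-133.   -9.    0.]
top 67 [539. 178. -28.] x 521.0 565.0 y 157.0 210.0 z [-135.   -3.    3.]
top 64 [509. 257.  15.] x 490.0 534.0 y 239.0 299.0 z [-136.   31.   37.]
top 49 [502. 214.  -0.] x 488.0 535.0 y 195.0 252.0 z [-146.   35.   43.]
top 477 [440. 281.  36.] x 395.0 506.0 y 233.0 369.0 z [-67.  43.  60.]
top 74 [468. 234.  26.] x 449.0 502.0 y 214.0 280.0 z [-144.   46.   53.]
side 8 [397. 310.  42.] x 394.0 400.0 y 301.0 323.0 z [41. 42. 43.]
side 71 [459. 311.  15.] x 444.0 478.0 y 267.0 438.0 z [-37.  24.  35.]
side 8 [408. 262.  42.] x 405.0 412.0 y 251.0 277.0 z [41. 42. 44.]
side 80 [464. 254. -13.] x 449.0 485.0 y 204.0 435.0 z [-52.  -1.   9.]
side 151 [506. 234. -33.] x 491.0 529.0 y 174.0 345.0 z [-73. -25. -14.]
side 25 [ 557.  249. -100.] x 539.0 579.0 y 136.0 297.0 z [-126. -119.  -40.]
```

Call:
arm_command(series=[0, 0, 0, 0, 0, 0, 0, 0, 0, 0, 0, 0, 0, 0, 0, 0, 0, 0, 0, 0, 0, 0, 0, 0, 0])

```text
clock: 19.38
eef_pos: [329.6, 344.8, 89.3]
tool_rot: [-3.141, 0.0, 2.615]
force: [-0.3, -0.2, -1.2]
width: 19.5
gripper_force: 59.4
```

```bash
python3 ice.py; python3 -c "
from h import *
m,p,d=pickle.load(open('pics/top.pkl','rb'));P=pts(m,d);z=P[...,2]
M=(z>-46)&(z<-37)&(P[...,0]>380)&(P[...,0]<630)&(P[...,1]>120)&(P[...,1]<360)
print('bowl rim',cv2.minEnclosingCircle(P[M][:,:2].astype(np.float32)))
for n in('top','side'):
  m,p,d=pickle.load(open(f'pics/{n}.pkl','rb'));cv2.imwrite(f'pics/{n}9.png',p[...,::-1])"
```

```text
[329.6 344.8  89.3] 2.6153169697175023
top 110 [ 507.  276. -123.] x 479.0 538.0 y 261.0 294.0 z [-146. -121. -112.]
top 195 [ 502.  226. -125.] x 466.0 534.0 y 201.0 256.0 z [-146. -123. -116.]
top 416 [426. 290.  41.] x 385.0 478.0 y 241.0 379.0 z [37. 43. 49.]
side 70 [415. 285.  43.] x 388.0 447.0 y 240.0 317.0 z [41. 43. 44.]
side 24 [ 523.  248. -104.] x 506.0 535.0 y 126.0 311.0 z [-134. -121.  -39.]
side 21 [491. 221. -88.] x 480.0 504.0 y 129.0 307.0 z [-134. -116.  -38.]
bowl rim ((506.9894714355469, 242.88975524902344), 109.9600830078125)
```

```bash
python3 - <<'E'
from path import *
run((328.5,345.2,89.5),149.9,(538,-438.3,112),-15.2,(465,50,125),0,8)
P0,c,P2=np.array([328.5,345.2]),np.array([465,50]),np.array([538,-438.3])
for s in np.linspace(0,1,11): w=(1-s)**2*P0+2*s*(1-s)*c+s*s*P2; print(w.round(),np.hypot(*w).round(),round(149.9-165.1*s))
E
```

```text
[0, -0.1, -0.1, -0, 0.5, 0, -0.3, -0.2, -0, 1, 0, -0.7, -0.5, -0.1, 2.5, 0, -1.3, -0.9, -0.2, 4, 0, -2, -1.5, -0.3, 6.5]
[0, -1, -0.5, -0.1, 2.5, 0, -2.1, -1.1, -0.2, 5.5, 0, -3.4, -1.9, -0.3, 9.5, 0, -4.8, -2.7, -0.5, 13.5, 0, -6.3, -3.7, -0.6, 17.5]
[0, -2, -0.5, -0.2, 5, 0, -4.1, -1.1, -0.4, 10, 0, -6.4, -1.7, -0.5, 15.5, 0, -8.8, -2.5, -0.7, 21, 0, -11.3, -3.2, -0.8, 27.0]
[0, -2.7, 0.4, -0.2, 6, 0, -5.6, 0.8, -0.3, 12.5, 0, -8.6, 1.2, -0.4, 18.5, 0, -11.6, 1.6, -0.5, 25, 0, -14.8, 1.9, -0.6, 31.5]
[0, -2.5, 2, -0.1, 6.5, 0, -5.1, 3.9, -0.2, 13, 0, -7.7, 5.8, -0.2, 19.5, 0, -10.4, 7.7, -0.3, 25.5, 0, -13, 9.5, -0.3, 31.5]
[0, -1.3, 2.9, 0, 6, 0, -2.5, 5.7, 0, 11.5, 0, -3.8, 8.4, 0, 17, 0, -5, 11, 0, 22, 0, -6.1, 13.4, 0.1, 27.0]
[0, 0, 2.5, 0, 4.5, 0, 0, 4.8, 0, 8.5, 0, 0.1, 6.9, 0.1, 12, 0, 0.1, 8.7, 0.1, 15, 0, 0.1, 10.3, 0.2, 18.0]
[0, 0.4, 1.3, -0, 2, 0, 0.7, 2.3, 0, 4, 0, 0.9, 3, 0, 5, 0, 1.1, 3.4, 0, 6, 0, 1.1, 3.6, 0, 6.0]
[ 537.80359188 -438.38255237  112.5       ] -15.099999999999994
[328. 345.] 477.0 150
[355. 284.] 455.0 133
[381. 219.] 439.0 117
[405. 151.] 432.0 100
[428.  78.] 435.0 84
[449.   2.] 449.0 67
[469. -79.] 476.0 51
[ 488. -163.] 515.0 34
[ 506. -251.] 565.0 18
[ 523. -343.] 625.0 1
[ 538. -438.] 694.0 -15
```

Call:
arm_command(series=[0, -0.1, -0.1, 0, 0.5, 0, -0.3, -0.2, 0, 1, 0, -0.7, -0.5, -0.1, 2.5, 0, -1.3, -0.9, -0.2, 4, 0, -2, -1.5, -0.3, 6.5])

```text
clock: 19.9
eef_pos: [339.2, 321.8, 92.4]
tool_rot: [3.141, -0.0, 2.5]
force: [-0.3, 0.9, -0.7]
width: 19.0
gripper_force: 59.4
```

Call:
arm_command(series=[0, -1, -0.5, -0.1, 2.5, 0, -2.1, -1.1, -0.2, 5.5, 0, -3.4, -1.9, -0.3, 9.5, 0, -4.8, -2.7, -0.5, 13.5, 0, -6.3, -3.7, -0.6, 17.5])

```text
clock: 20.32
eef_pos: [368.2, 253.6, 98.6]
tool_rot: [3.141, 0.0, 2.191]
force: [-0.0, 0.0, -1.5]
width: 19.0
gripper_force: 59.4
```

Call:
arm_command(series=[0, -2, -0.5, -0.2, 5, 0, -4.1, -1.1, -0.4, 10, 0, -6.4, -1.7, -0.5, 15.5, 0, -8.8, -2.5, -0.7, 21, 0, -11.3, -3.2, -0.8, 27.0])

```text
clock: 20.73
eef_pos: [408.0, 142.4, 106.7]
tool_rot: [3.141, 0.0, 1.718]
force: [0.0, 0.6, -2.5]
width: 19.1
gripper_force: 59.4
```

Call:
arm_command(series=[0, -2.7, 0.4, -0.2, 6, 0, -5.6, 0.8, -0.3, 12.5, 0, -8.6, 1.2, -0.4, 18.5, 0, -11.6, 1.6, -0.5, 25, 0, -14.8, 1.9, -0.6, 31.5])

```text
clock: 21.15
eef_pos: [449.5, -1.0, 112.7]
tool_rot: [3.141, -0.0, 1.168]
force: [1.2, 0.1, -2.1]
width: 19.3
gripper_force: 59.4
```

Call:
arm_command(series=[0, -2.5, 2, -0.1, 6.5, 0, -5.1, 3.9, -0.2, 13, 0, -7.7, 5.8, -0.2, 19.5, 0, -10.4, 7.7, -0.3, 25.5, 0, -13, 9.5, -0.3, 31.5])

```text
clock: 21.57
eef_pos: [486.7, -158.3, 115.7]
tool_rot: [3.141, -0.0, 0.617]
force: [0.7, 0.9, -1.3]
width: 19.1
gripper_force: 59.4
```

Call:
arm_command(series=[0, -1.3, 2.9, 0, 6, 0, -2.5, 5.7, 0, 11.5, 0, -3.8, 8.4, 0, 17, 0, -5, 11, 0, 22, 0, -6.1, 13.4, 0.1, 27.0])

```text
clock: 21.98
eef_pos: [515.2, -302.8, 114.6]
tool_rot: [3.141, -0.0, 0.146]
force: [0.7, -0.3, -1.1]
width: 18.9
gripper_force: 59.4
```

Call:
arm_command(series=[0, 0, 2.5, 0, 4.5, 0, 0, 4.8, 0, 8.5, 0, 0.1, 6.9, 0.1, 12, 0, 0.1, 8.7, 0.1, 15, 0, 0.1, 10.3, 0.2, 18.0])

```text
clock: 22.4
eef_pos: [531.8, -403.8, 112.3]
tool_rot: [3.141, 0.0, -0.166]
force: [-0.2, 0.4, -1.8]
width: 18.9
gripper_force: 59.4
```

Call:
arm_command(series=[0, 0.4, 1.3, 0, 2, 0, 0.7, 2.3, 0, 4, 0, 0.9, 3, 0, 5, 0, 1.1, 3.4, 0, 6, 0, 1.1, 3.6, 0, 6.0])

```text
clock: 22.82
eef_pos: [538.4, -438.7, 112.2]
tool_rot: [-3.141, -0.0, -0.265]
force: [0.2, 0.3, -1.8]
width: 19.3
gripper_force: 59.5
```

Call:
arm_command(series=[0, 0, 0, 1.2, 0, 0, 0, 0, 2.8, 0, 0, 0, 0, 4.2, 0, 0, 0, 0, 5, 0, 0, 0, 0, 5.3, 0])

```text
clock: 23.23
eef_pos: [537.4, -436.6, 56.8]
tool_rot: [-3.14, 0.004, -0.263]
force: [-0.1, 0.6, -3.1]
width: 19.0
gripper_force: 59.5
```

```bash
python3 - <<'E'
from h import *
s=monitor.read_state();print(s['eef_pos'])
m,p,d=grab('side');P=pts(m,d);o=np.array([454.4,-416.3]);a=np.radians(-15.2)
ex=np.array([np.cos(a),np.sin(a)]);ey=np.array([-ex[1],ex[0]])
r=P[...,:2]-o;X=r@ex;Y=r@ey;z=P[...,2]
for x in range(-44,40,10):
    k=(abs(X-x)<4)&(abs(Y)<35)&(z>-5)&(z<40); print(x,k.sum(),np.percentile(z[k],[10,50,90]).round(1) if k.sum() else '')
E
```

```text
[ 537.41869917 -436.62076797   56.76826083]
-44 81 [ 8.1  9.7 11.3]
-34 118 [ 9.5 10.9 12.4]
-24 112 [ 9.7 10.8 12.3]
-14 115 [ 9.2 10.9 12.3]
-4 90 [ 9.9 11.1 12.4]
6 73 [ 9.6 11.2 12.3]
16 73 [ 9.4 10.6 12.2]
26 73 [ 9.7 11.  12.2]
36 25 [ 9.4 10.6 11.7]
```

Call:
arm_command(series=[0, 0, 0, 0.3, 0, 0, 0, 0, 0.6, 0, 0, 0, 0, 0.8, 0, 0, 0, 0, 0.9, 0, 0, 0, 0, 1, 0])

```text
clock: 23.7
eef_pos: [538.7, -438.5, 49.6]
tool_rot: [3.141, -0.001, -0.263]
force: [0.7, -0.8, 1.5]
width: 19.0
gripper_force: 60.0
```

Call:
arm_command(series=[0, 0, 0, 0, 0, 0, 0, 0, 0.1, 0, 0, 0, 0, 0.1, 0, 70, 0, 0, 0.1, 0, 70, 0, 0, 0.1, 0])

```text
clock: 24.12
eef_pos: [538.6, -438.5, 48.5]
tool_rot: [3.141, -0.0, -0.263]
force: [-0.7, 1.2, -1.1]
width: 42.2
gripper_force: 0.0
```

Call:
arm_command(series=[70, 0, 0, 0, 0, 70, 0, 0, 0, 0, 70, 0, 0, 0, 0, 70, 0, 0, -0.5, 0, 70, 0, 0, -1.5, 0])

```text
clock: 24.53
eef_pos: [537.6, -437.6, 62.5]
tool_rot: [-3.14, 0.002, -0.263]
force: [0.7, 0.3, -0.2]
width: 59.7
gripper_force: 0.0
```

Call:
arm_command(series=[70, 0, 0, -2, 0, 70, 0, 0, -5, 0, 70, 0, 0, -9, 0, 70, 0, 0, -13, 0, 70, 0, 0, -17, 0])

```text
clock: 24.95
eef_pos: [538.3, -438.3, 236.2]
tool_rot: [3.141, -0.001, -0.264]
force: [1.1, -0.9, 0.2]
width: 60.0
gripper_force: 0.0
```

Call:
arm_command(series=[70, -2, 2, 0, 0, 70, -4, 4, 0, 0, 70, -6, 6, 0, 0, 70, -8, 8, 0, 0, 70, -9, 9, 0, 0])

```text
clock: 25.37
eef_pos: [423.8, -504.7, 234.7]
tool_rot: [3.139, 0.001, -0.268]
force: [-0.4, -0.9, -0.1]
width: 59.7
gripper_force: 0.0
```

```bash
python3 ice.py; python3 - <<'E'
from h import *
o=np.array([454.4,-416.3]);a=np.radians(-15.2)
ex=np.array([np.cos(a),np.sin(a)]);ey=np.array([-ex[1],ex[0]])
m,p,d=pickle.load(open('pics/side.pkl','rb'));P=pts(m,d);r=P[...,:2]-o;X=r@ex;Y=r@ey;z=P[...,2]
for x in(-35,-10,15,30):
    k=(abs(X-x)<4)&(abs(Y)<35)&(z>-5)&(z<30);print(x,k.sum(),np.median(z[k]).round(1))
m,p,d=pickle.load(open('pics/top.pkl','rb'));P=pts(m,d);x,y,z=P[...,0],P[...,1],P[...,2]
M=(z>-46)&(z<-37)&(x>380)&(x<630)&(y>120)&(y<360);print('bowl',cv2.minEnclosingCircle(P[M][:,:2].astype(np.float32)))
q=pan(P.reshape(-1,3)).reshape(*z.shape,2)
M=(z>14)&(z<32)&(abs(q[...,0])<112)&(abs(q[...,1])<48);print('ice left in pan px',M.sum())
M=(z>185)&(z<212)&(x>500)&(x<680)&(y>0)&(y<200);print('spout end',P[M][P[M][:,0]<555].mean(0).round())
for n,(u,v) in dict(soap=(252,180),brush=(152,181),mug=(380,168),mill=(312,172),jar=(333,148)).items(): print(n,P[v,u].round())
E
```

```text
[ 423.8 -504.7  234.7] -0.2679361560739053
top 105 [ 508.  277. -123.] x 478.0 538.0 y 263.0 294.0 z [-138. -122. -115.]
top 196 [ 502.  226. -124.] x 466.0 535.0 y 201.0 255.0 z [-146. -122. -115.]
side 25 [493. 220. -88.] x 480.0 508.0 y 128.0 306.0 z [-133. -118.  -38.]
side 25 [ 523.  249. -105.] x 506.0 537.0 y 127.0 306.0 z [-135. -120.  -39.]
-35 113 3.6
-10 112 3.5
15 81 3.4
30 75 3.3
bowl ((506.4813232421875, 242.8707733154297), 109.75627136230469)
ice left in pan px 1
spout end [546.  57. 200.]
soap [646.  54. 198.]
brush [683. 363.  47.]
mug [ 723. -323.    2.]
mill [ 678. -110.  143.]
jar [ 751. -171.  129.]
```

Call:
arm_command(series=[70, 0, 0, 0, 0, 70, 0, 0, 0, 0, 70, 0, 0, 0, 0, 70, 0, 0, 0, 0, 70, 0, 0, 0, 0])

```text
clock: 25.88
eef_pos: [429.3, -500.9, 233.2]
tool_rot: [-3.141, -0.0, -0.261]
force: [0.3, -0.6, 1.2]
width: 59.9
gripper_force: 0.0
```

```bash
python3 -c "
from h import *
print(workorder.finish_job())"
```

```text
the job is handed in; nothing more can be done
None
```

Handed in at about 26 s: the spout is swung clear of the bowl over the basin, the ice (all six cubes, as far as the cameras show) is in the bowl, flung off the level scoop by a quick reversal because the tool cannot tilt, and the scoop lies flat beside the pan with nothing else moved.

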